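Slide the tin lid off the block's edge and cover the long tin

ROBOT

A 6-joint arm with a two-finger parallel gripper is mounted at the origin on the work surface. World frame = base frame: x ahead of the robot, y to its left, z up, the work surface at z = 0. Lengths are in m, angles in rad, forces in N, time in s.
With the tool pointing down it reaches from about 0.3 to 0.875 m from the base axis. Payload 6.4 kg.
Tool frame: the origin (TCP) lies midway between the tips of the shut fingers; the grasp point (between the pads) lies 19 mm behind it; z points along the fingers, y is the direction in which the jaws open and shut (so a half turn about z gives the same grasp; the last joint's range is limited). The gripper opens to 85 mm and grips with 20 to 120 N. Pads are 22 mm wide; open, the fingers measure 114 mm over their backs; the gripper's body (76 mm by 85 mm) begins 54 mm behind the grasp point. The pads swing forward as they close: fully open they stand 13 mm farther back than shut.
Start: joints at [0.948, 0.181, 1.607, -0, 1.354, -0.206], TCP at [0.233, 0.526, 0.231] pointing down, gripper open.
Joint ranges: [-2.99, 2.99], [-0.89, 2.07], [0.3, 2.58], [-1.14, 4.28], [0, 2.63], [-3.12, 3.12]. Speed limits (rad/s): [2.57, 2.57, 3.01, 3.14, 3.14, 3.14].

INTERFACE

Orientations are given as a unit quaternion [w, x, y, z].
In Python, from bench import get_obs, camera, hand_in gives the robot as it stands.
- The arm moves only by the tool drive_tool, never from a script. Its argument "deltas" is a list of rows, each a list of 2 entries, a list of its own where there are three numbers: the shift along the world's x, y, z in m, then the turn about the world's z in rad. A call has 1 to 10 rows; each row shifts and turns the pose as measured when the row begins; what a row does not reach is not made up. A row lasts 1/10 s, in which the tool goes at most 50 mm and 8.59 degrees, less where a joint would pass 70% of its speed; a pose out of reach is approached as far as the arm can. A call is refused whole if a number of a shift passes 0.05 or a number of a turn 0.15, either way. A call with a gripper value outside its range is refused whole. "gripper" is the opening, from 0 (shut) to 1 (fully open), set as the call begins (left out, the last holds). The fingers move at their own pace and stop on an object; the grip force is fixed at half the most. Time passes only in rows, so rows that do not move let the fingers close. It gives the time, the measured TCP pose, the force and the opening at its end, in the units of the state.
- get_obs(): the state, without advancing time (a new reading comes with each control period).
- camera(name): name is "scene" or "top" or "wrist"; returns a dict with "frame" (420x560x3 uint8, red, green, blue), "fx", "fy", "cx", "cy" (pixels), "eye" and "attitude" of the camera in the world. Camera axes: x right, y down, z forward; pixel columns grow to the right and rows downward; lengths in m; the calibration is good to about 2 mm. A picture is of the moment at which its call begins. There is no depth.
- hand_in(): hands the job in, once; it reports no verdict.
The state is a dict: "time_s": time; "q": joint angles; "dq": joint speeds; "joint_efforts": joint torques, N m; "eef_pos": TCP position; "eef_rot": TCP orientation; "wrist_force": force on the tool from outside, world axes, zero at the start; "torque": the same for the moment, N m; "opening": opening from 0.0 (shut) to 1.0 (fully open).
Only numpy, scipy, OpenCV 4.12 (cv2) and the standard library are available. Lean on these libraries where they do the work, as an engineer would, in place of code of your own. Each camera call takes 0.05 s, during which the arm holds its last target.

TASK

Put the long flat lid on the long narrow baking tin. The lid lies flat on the wooden block, too thin to get hold of there: slide it out over the block's front edge, the one towards the robot, until about a third of it sticks out, then pick it up by the part that sticks out, and lower it (do not drop it) onto the tin, lying flat and lined up so that it covers the whole opening.

Things in the scene. Friction and masses are not known exactly. Their poses are not given: they have to be found in the camera images.
- lid: Aluminium plate 190 long (its x) by 68 wide (its y) by 3 mm thick, 110 g. Origin: centre of its underside, z up. Starts flat on the block, its x within 10 degrees of the block's x, near end 8 to 45 mm inside the block's front edge; the smaller, nearly square plate beside it is not wanted. Slides if pressed from above with closed fingers and dragged; grip it across its width where it sticks out.
- lid_front (a point): The middle of the lid's short end on its -x side, the end near the block's front edge; half way up the 3 mm thickness, 95 mm from the lid's origin.
- block: Heavy, fixed block of pale wood, 240 (x) by 260 (y) by 60 mm high, standing on the steel table (top at height 60 mm). Origin at the centre of its underside, z up. Its front edge, facing the robot, is the face at x = -120 mm in its own frame; the space in front of it is free.
- tin: Long narrow open tin of dark steel, empty, 150 long (its x) by 50 wide (its y) by 55 mm high, walls 3 mm, 0.4 kg, loose on the table. Origin: centre of its underside, z up. The lid rests on its rim, 55 mm above the origin, and is wider by 9 mm each side and longer by 20 mm each end. A shorter, wider, lower tin beyond it is not wanted.

How it is judged:
By the outcome, as a careful person would: the job done as asked, in the order asked, and still so for the second after the job is handed in, with the robot touching nothing.
It also fails if it takes over 51 s, if anything falls off the work surface, if the arm or the gripper's body presses on something with over 40 N, if the wrist force passes 120 N, or if a joint passes its speed limit or range.

## Working session

There is one attempt and no reset: what is moved stays moved. The work goes in short steps, Python scripts to look and compute and a tool call to move; the robot and the scene stay as the last step left them, time stands still between calls to the robot, and variables do not carry over. Pictures are saved under pics/ and viewed, and the job is handed in when it is done.

Besides the shell and the picture viewer there is one more tool, called after "Request:" as name(argument=value, ...) on one line, values as JSON. drive_tool: Moves the arm, as the interface text tells. Its arguments: {"type":"object","properties":{"deltas":{"type":"array","items":{"type":"array"}},"gripper":{"type":"number"}},"required":["deltas"]}

```bash
mkdir -p pics; ls; python3 - <<'E'
from bench import get_obs,camera
import cv2
o=get_obs();print(o)
for n in("scene","top","wrist"):
    c=camera(n);cv2.imwrite(f"pics/a_{n}.png",c["frame"][:,:,::-1]);print(n,{k:v for k,v in c.items() if k!="frame"})
E
```

```text
pics
{'time_s': 0.0, 'q': array([ 9.47724231e-01,  1.81551422e-01,  1.60801081e+00, -5.65587817e-06,
        1.35379628e+00, -2.06303563e-01]), 'dq': array([ 0.00090053,  0.00153061, -0.00210277,  0.0009161 , -0.00134624,
        0.00181989]), 'joint_efforts': array([ 2.14676824e-03, -4.44848049e+01, -3.51350176e+01,  1.41867285e-04,
        8.70140648e-03, -3.17823412e-05]), 'eef_pos': array([0.23242164, 0.5253269 , 0.23037696]), 'eef_rot': array([-3.53209284e-04,  2.06878712e-01,  9.78366199e-01, -8.09207421e-04]), 'wrist_force': array([ 0.63342992, -0.43976424,  1.09477991]), 'torque': array([ 0.01844184,  0.04968523, -0.01407032]), 'opening': 0.9986192743888209}
scene {'fx': 395.30142267210556, 'fy': 395.30142267210556, 'cx': 286.06885655085813, 'cy': 203.0677392250652, 'eye': array([0.93257073, 0.16940836, 0.67307707]), 'attitude': array([-0.1573139 ,  0.52874294,  0.79747466, -0.24437145])}
top {'fx': 437.31700677985674, 'fy': 437.31700677985674, 'cx': 278.0035278917237, 'cy': 207.428506462412, 'eye': array([0.46064524, 0.03376803, 0.88543499]), 'attitude': array([ 0.04684481, -0.6989198 ,  0.71107022, -0.0607932 ])}
wrist {'fx': 331.0572581991676, 'fy': 331.0572581991676, 'cx': 281.70928665951425, 'cy': 207.30495052680405, 'eye': array([0.1556808 , 0.55954886, 0.37315467]), 'attitude': array([0.1377694 , 0.82673806, 0.53813444, 0.08907922])}
```

View pics/a_scene.png

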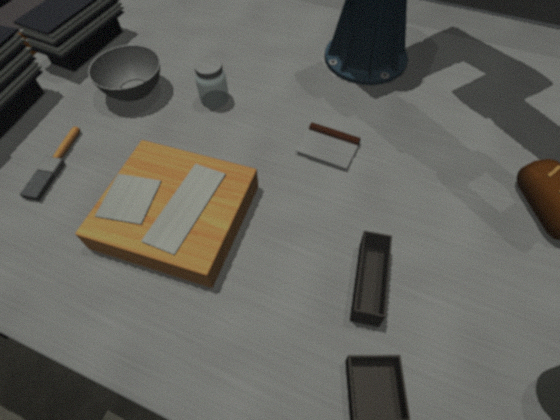

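View pics/a_top.png

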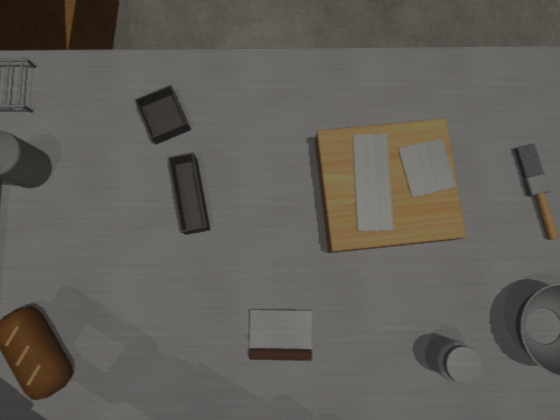

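View pics/a_wrist.png

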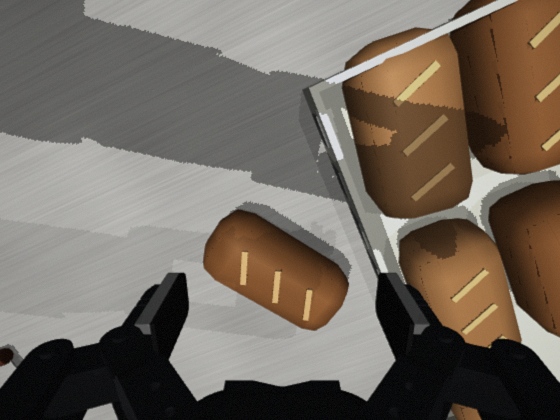

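The top view shows the block's top at about (318–465, 121–250). The lid spans (354–393, 135–231) with its front end at row ~230, the tin is at (172–208, 154–234), and the scene view agrees. Next I'll measure these.

```bash
cat > h.py <<'E'
import numpy as np,cv2
from scipy.spatial.transform import Rotation as R
from bench import get_obs,camera
def rot(c):
    w,x,y,z=c["attitude"];return R.from_quat([x,y,z,w]).as_matrix()
def cast(c,uv,h):
    uv=np.atleast_2d(np.asarray(uv,float))
    d=np.c_[(uv[:,0]-c["cx"])/c["fx"],(uv[:,1]-c["cy"])/c["fy"],np.ones(len(uv))]@rot(c).T
    return c["eye"]+d*((h-c["eye"][2])/d[:,2])[:,None]
def proj(c,p):
    q=(np.atleast_2d(p)-c["eye"])@rot(c)
    return np.c_[c["fx"]*q[:,0]/q[:,2]+c["cx"],c["fy"]*q[:,1]/q[:,2]+c["cy"]]
def rect(P):  # min area rect in mm of world pts
    (cx,cy),(w,h),a=cv2.minAreaRect((P[:,:2]*1000).astype(np.float32))
    if w<h:w,h,a=h,w,a+90
    a=(a+90)%180-90
    return np.round([cx,cy,w,h,a],1)
def blobs(m,amin=300):
    cs,_=cv2.findContours(m.astype(np.uint8),cv2.RETR_EXTERNAL,cv2.CHAIN_APPROX_NONE)
    return [k[:,0,:] for k in cs if cv2.contourArea(k)>amin]
E
python3 - <<'E'
from h import *
for n in("top","scene"):
    c=camera(n);f=c["frame"];hsv=cv2.cvtColor(f,cv2.COLOR_RGB2HSV)
    wood=cv2.inRange(hsv,(8,90,110 if n=="top" else 90),(28,255,255))
    print(n)
    vis=f.copy()
    for k in blobs(wood,3000):
        hull=cv2.convexHull(k)
        print("wood",rect(cast(c,k,.06)),np.round(cv2.boxPoints(cv2.minAreaRect(k))).tolist())
        msk=np.zeros(f.shape[:2],np.uint8);cv2.fillPoly(msk,[hull],1)
        inn=cv2.morphologyEx(((msk>0)&(hsv[:,:,1]<80)).astype(np.uint8),cv2.MORPH_OPEN,np.ones((3,3)))
        for j in blobs(inn,300):
            print(" plate",rect(cast(c,j,.063)),j.mean(0));cv2.polylines(vis,[j],True,(255,0,0))
        cv2.polylines(vis,[hull],True,(0,0,255))
    dark=cv2.morphologyEx((hsv[:,:,2]<75).astype(np.uint8),cv2.MORPH_CLOSE,np.ones((5,5)))
    for k in blobs(dark,500):
        P=cast(c,k,.055);r=rect(P)
        if r[2]<220: print(" dark",r,k.mean(0));cv2.polylines(vis,[k],True,(0,255,0))
    cv2.imwrite(f"pics/b_{n}.png",vis[:,:,::-1])
E
```

```text
top
wood [ 632.2 -201.8  256.6  237.7  -85. ] [[317.0, 130.0], [452.0, 116.0], [465.0, 237.0], [330.0, 251.0]]
 plate [ 661.4 -274.2  101.1   92.    12.3] [426.78688525 167.56830601]
 plate [ 6.351e+02 -1.662e+02  1.904e+02  6.970e+01  4.000e-01] [372.2605364  182.18390805]
 dark [317.3  18.5 115.5  20.7  87.4] [279.71328671 353.82517483]
 dark [ 314.4 -271.1   88.8   67.2   65.4] [438.91503268 353.49673203]
 dark [316.2 456.7 204.3 131.5   4.4] [ 28.70398482 365.11385199]
 dark [ 361.2 -439.2  167.7  130.    -6.7] [527.49382716 324.52469136]
 dark [618.7 189.  156.6  59.1  10.9] [188.07843137 193.5       ]
 dark [ 611.1 -487.2  188.3   49.1   10.4] [532.05627706 187.95670996]
 dark [667.3 500.6 134.2  94.6  -9.7] [ 20.04020101 169.40201005]
 dark [777.4 242.3 103.4  82.4  23.2] [161.9375  114.55625]
scene
wood [ 634.4 -199.2  259.6  239.7  -84.9] [[75.0, 235.0], [109.0, 124.0], [257.0, 169.0], [222.0, 281.0]]
 plate [ 661.7 -273.9  102.    93.6   12.1] [127.94252874 198.63218391]
 plate [ 6.356e+02 -1.651e+02  1.912e+02  6.990e+01  4.000e-01] [183.44545455 208.80909091]
 dark [703.  471.3  77.7  30.7   2.1] [550.592 392.512]
 dark [794.3 244.9  84.2  82.4  23. ] [376.15254237 388.55508475]
 dark [635.3 193.8 172.7  56.   10.4] [371.99176955 281.50617284]
 dark [ 644.5 -468.1  187.3   48.8   11.2] [ 52.08602151 170.01075269]
```

```bash
python3 -c "
import cv2,numpy as np
a=cv2.imread('pics/b_top.png')[100:260,120:480];cv2.imwrite('pics/b2.png',cv2.resize(a,None,fx=2.2,fy=2.2))"
```

```text
(no output)
```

View pics/b2.png

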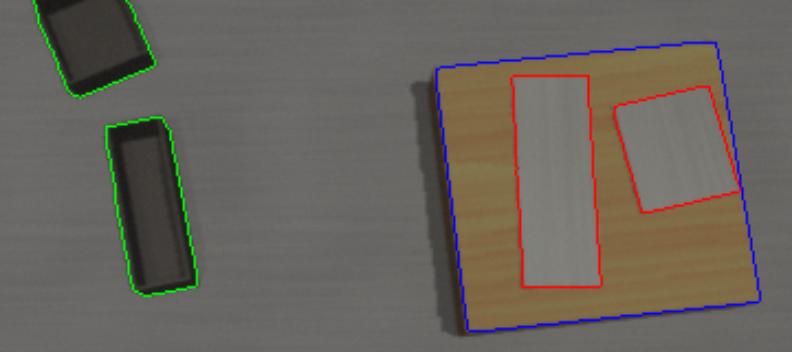

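Both views agree within about 2 mm, and the sizes match:

| Object | Centre (x, y) m | Yaw |
|---|---|---|
| Block | (0.633, -0.2005) | 5° |
| Lid | (0.635, -0.166) | 0.4° |
| Tin | about (0.62, 0.19) | about 10.6° |

The lid's front end is at x≈0.540, 30 mm inside the block edge (x≈0.5095 there), so I need to slide it about 94 mm. I'll move over there first with the fingers shut.

Request:
drive_tool(deltas=[[[0.022, -0.038, 0], 0.024], [[0.022, -0.038, 0], 0.024], [[0.022, -0.038, 0], 0.024], [[0.022, -0.038, 0], 0.024], [[0.022, -0.038, 0], 0.024], [[0.022, -0.038, 0], 0.024], [[0.022, -0.038, 0], 0.024], [[0.022, -0.038, 0], 0.024], [[0.022, -0.038, 0], 0.024], [[0.022, -0.038, 0], 0.024]], gripper=0)

```text
time_s: 1.25
eef_pos: [0.4546, 0.1349, 0.2309]
eef_rot: [0.001, 0.078, 0.997, 0.001]
wrist_force: [0.5, 0.3, -0.8]
opening: 0.004
```

Request:
drive_tool(deltas=[[[0.023, -0.038, 0], 0.02], [[0.023, -0.038, 0], 0.02], [[0.023, -0.038, 0], 0.02], [[0.023, -0.038, 0], 0.02], [[0.023, -0.038, -0.02], 0.02], [[0.023, -0.038, -0.02], 0.02], [[0.023, -0.038, -0.02], 0.02], [[0.023, -0.035, -0.02], 0.02], [[0, 0, -0.02], 0], [[0, 0, 0], 0]])

```text
time_s: 2.25
eef_pos: [0.645, -0.1855, 0.1277]
eef_rot: [0.003, -0.002, 1.0, 0.001]
wrist_force: [-1.0, 0.9, 0.0]
opening: -0.001
```

Request:
drive_tool(deltas=[[[-0.002, 0.01, -0.02], 0], [[-0.002, 0.009, -0.02], 0], [[0, 0, -0.01], 0], [[0, 0, 0], 0], [[0, 0, 0], 0]])

```text
time_s: 2.75
eef_pos: [0.6423, -0.1659, 0.0808]
eef_rot: [0.005, -0.002, 1.0, -0.0]
wrist_force: [-0.1, 0.3, 0.9]
opening: -0.001
```

Request:
drive_tool(deltas=[[[0, 0, -0.008], 0], [[0, 0, -0.005], 0], [[0, 0, -0.002], 0], [[0, 0, -0.002], 0]])

```text
time_s: 3.15
eef_pos: [0.6447, -0.1673, 0.0668]
eef_rot: [0.008, -0.002, 1.0, -0.002]
wrist_force: [-0.3, 0.6, 0.4]
opening: -0.002
```

```bash
python3 - <<'E'
from h import *
c=camera("wrist");cv2.imwrite("pics/c_w.png",c["frame"][:,:,::-1])
c=camera("scene");cv2.imwrite("pics/c_s.png",cv2.resize(c["frame"][120:300,50:290,::-1],None,fx=3,fy=3))
E
```

```text
(no output)
```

View pics/c_s.png

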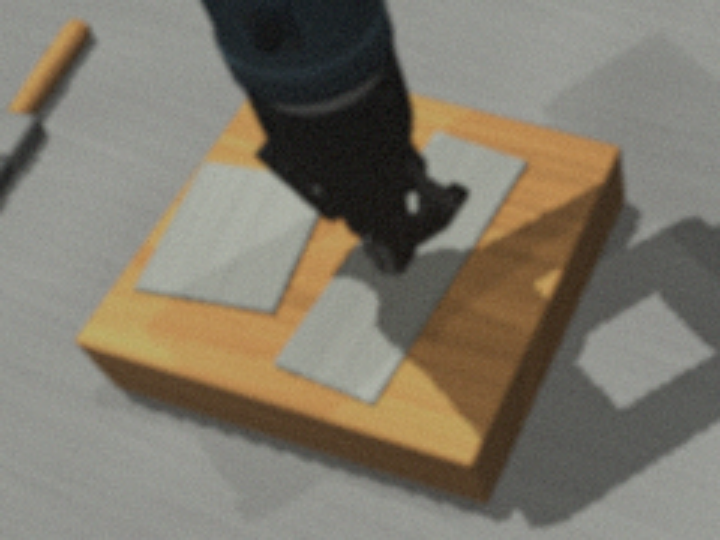

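The shut fingertips are over the lid's middle, at about (395, 265) in the enlarged view. Pressing gently now.

Request:
drive_tool(deltas=[[[0, 0, -0.002], 0], [[0, 0, -0.002], 0], [[0, 0, -0.002], 0]])

```text
time_s: 3.55
eef_pos: [0.6448, -0.1675, 0.063]
eef_rot: [0.008, -0.002, 1.0, -0.002]
wrist_force: [-8.5, 4.6, 21.6]
opening: -0.001
```

Request:
drive_tool(deltas=[[[-0.008, 0, -0.002], 0], [[-0.01, 0, -0.002], 0], [[-0.01, 0, -0.002], 0]])

```text
time_s: 3.85
eef_pos: [0.6234, -0.1695, 0.0632]
eef_rot: [0.016, -0.002, 1.0, -0.005]
wrist_force: [3.3, -0.1, 5.0]
opening: 0.001
```

```bash
python3 - <<'E'
from h import *
c=camera("scene");cv2.imwrite("pics/d_s.png",cv2.resize(c["frame"][120:300,50:290,::-1],None,fx=3,fy=3))
E
```

```text
(no output)
```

View pics/d_s.png

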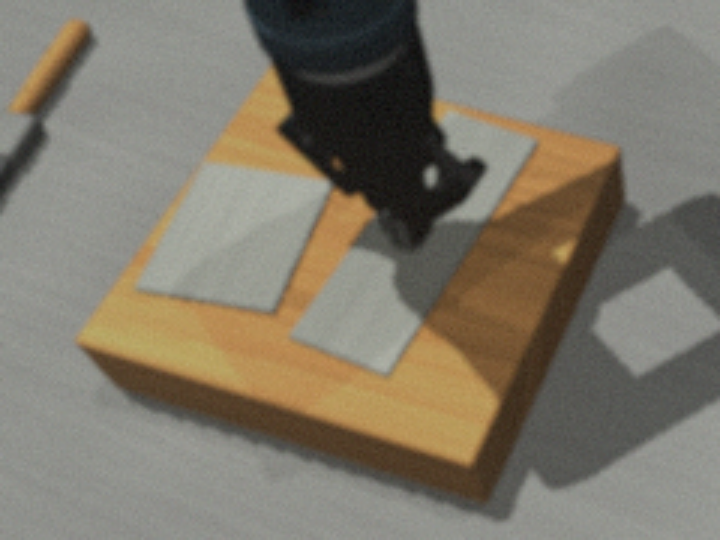

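The lid follows the fingers. Its front end has moved with the tip, with no visible slip. Continuing.

Request:
drive_tool(deltas=[[[-0.012, 0, -0.0015], 0], [[-0.012, 0, -0.0015], 0], [[-0.012, 0, -0.0015], 0]])

```text
time_s: 4.2
eef_pos: [0.5911, -0.1714, 0.0633]
eef_rot: [0.022, -0.002, 1.0, -0.007]
wrist_force: [3.1, -0.0, 5.0]
opening: -0.001
```

Request:
drive_tool(deltas=[[[-0.012, 0.001, -0.0015], 0], [[-0.012, 0.001, -0.0015], 0], [[-0.012, 0.001, -0.0015], 0]])

```text
time_s: 4.5
eef_pos: [0.5593, -0.1708, 0.0634]
eef_rot: [0.028, -0.002, 1.0, -0.01]
wrist_force: [2.0, -0.8, 4.8]
opening: 0.001
```

```bash
python3 - <<'E'
from h import *
c=camera("scene");cv2.imwrite("pics/e_s.png",cv2.resize(c["frame"][100:300,50:300,::-1],None,fx=3,fy=3))
c=camera("top");cv2.imwrite("pics/e_t.png",cv2.resize(c["frame"][100:300,300:500,::-1],None,fx=3,fy=3))
E
```

```text
(no output)
```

View pics/e_s.png

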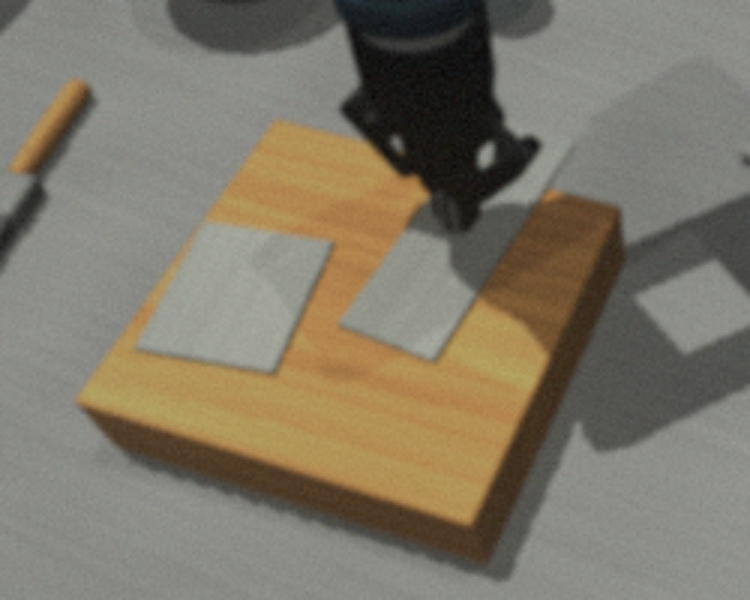

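View pics/e_t.png

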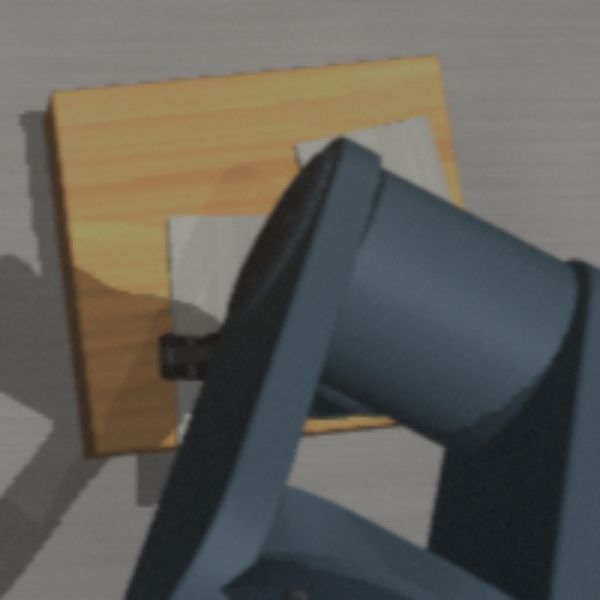

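The lid's front now sticks out past the block's edge by about 55 mm. I'll slide about 10 mm more, then lift.

Request:
drive_tool(deltas=[[[-0.01, 0, -0.0015], 0], [[0, 0, 0.002], 0], [[0, 0, 0.02], 0], [[0, 0, 0.04], 0], [[0, 0, 0.04], 0], [[0, 0, 0.04], 0], [[-0.04, 0.02, 0.02], 0], [[-0.04, 0.02, 0], 0], [[-0.03, 0.04, 0], 0], [[0, 0.04, 0], 0]], gripper=0)

```text
time_s: 5.6
eef_pos: [0.4321, -0.0511, 0.228]
eef_rot: [0.026, 0.001, 1.0, -0.01]
wrist_force: [1.1, 0.2, 0.0]
opening: -0.002
```

Request:
drive_tool(deltas=[[[0, 0.04, 0], 0], [[0, 0.04, 0], 0], [[0, 0.03, 0], 0], [[0, 0, 0], 0]], gripper=1)

```text
time_s: 6.0
eef_pos: [0.4287, 0.0661, 0.2281]
eef_rot: [0.026, 0.001, 1.0, -0.009]
wrist_force: [0.3, -0.8, -0.6]
opening: 0.678
```

```bash
cat > m.py <<'E'
from h import *
import sys
tag=sys.argv[1]
for n in("top","scene"):
    c=camera(n);f=c["frame"];hsv=cv2.cvtColor(f,cv2.COLOR_RGB2HSV)
    cv2.imwrite(f"pics/{tag}_{n}.png",f[:,:,::-1])
print(get_obs()["eef_pos"],get_obs()["eef_rot"])
E
python3 m.py f
```

```text
[0.42917181 0.06365569 0.22807166] [ 0.02586585  0.00147269  0.99961457 -0.00997534]
```

View pics/f_top.png

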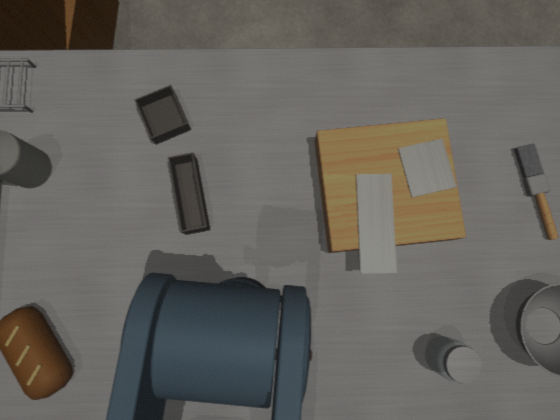

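View pics/f_scene.png

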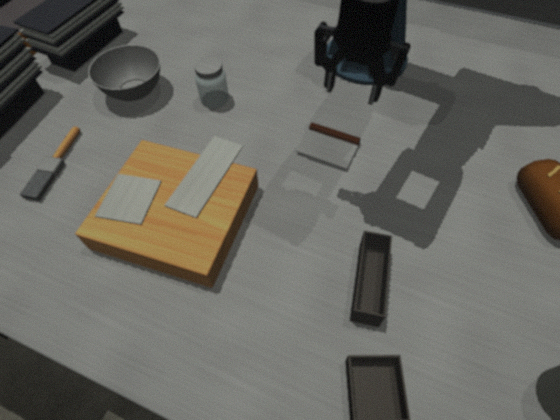

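In the top view the lid now spans rows 174–273 at columns 358–396, overhanging the block's front edge (row ~247). I'll measure it, and the tin's rim, more finely.

```bash
python3 - <<'E'
from h import *
c=camera("top");f=c["frame"]
g=cv2.GaussianBlur(cv2.cvtColor(f,cv2.COLOR_RGB2GRAY),(3,3),0)
roi=g[165:285,345:410]
m=np.zeros_like(g);hsv=cv2.cvtColor(f,cv2.COLOR_RGB2HSV)
print("lid v",g[200,375],g[262,378],"table",g[262,350],g[262,405],"sat",hsv[200,375],hsv[262,378],hsv[262,350])
for t in (115,120,125,130):
    b=((g>t)&(hsv[:,:,1]<70)).astype(np.uint8);b[:, :340]=0;b[:,402:]=0;b[:165]=0;b[290:]=0
    b=cv2.morphologyEx(b,cv2.MORPH_OPEN,np.ones((5,5)))
    for k in blobs(b,1000): print(t,rect(cast(c,k,.063)))
a=cv2.resize(f[160:285,340:415,::-1],None,fx=4.5,fy=4.5,interpolation=cv2.INTER_CUBIC)
t=cv2.resize(f[145:245,160:220,::-1],None,fx=5.6,fy=5.6,interpolation=cv2.INTER_CUBIC)
h=max(a.shape[0],t.shape[0]);o=np.zeros((h,a.shape[1]+t.shape[1],3),np.uint8);o[:a.shape[0],:a.shape[1]]=a;o[:t.shape[0],a.shape[1]:]=t
cv2.imwrite("pics/g.png",cv2.convertScaleAbs(o,alpha=1.4));print(o.shape)
E
```

```text
lid v 136 139 table 74 113 sat [ 30  13 137] [ 40   5 140] [23 14 75]
115 [ 5.491e+02 -1.739e+02  2.008e+02  7.710e+01 -3.000e-01]
120 [ 5.546e+02 -1.705e+02  1.902e+02  6.820e+01 -1.000e-01]
125 [ 5.549e+02 -1.701e+02  1.895e+02  6.650e+01 -2.000e-01]
130 [ 5.554e+02 -1.695e+02  1.883e+02  6.470e+01 -1.000e-01]
(562, 674, 3)
```

View pics/g.png

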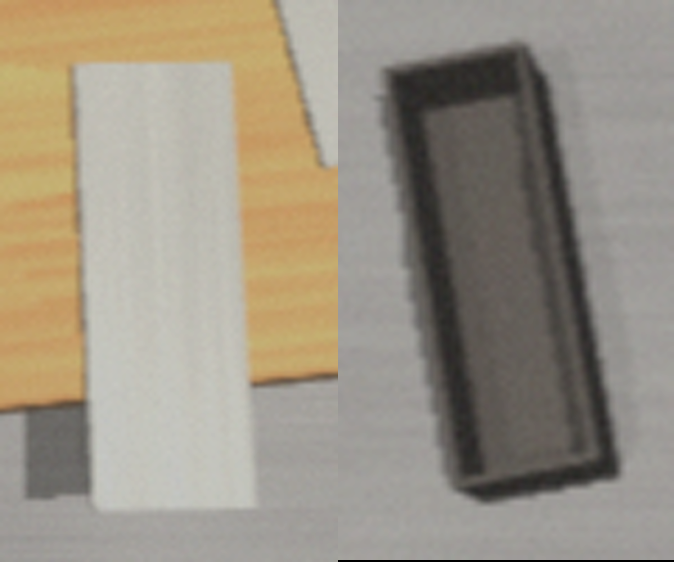

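The lid is at (0.555, -0.170) with yaw ~0°, and its front end is at x≈0.460. The overhang is about 50 mm, so it slipped slightly. I'll slide it another 13 mm or so to reach a third. First, the tin's rim corners.

```bash
python3 - <<'E'
from h import *
c=camera("top")
z=np.array([[387,70],[522,43],[600,457],[457,489]],float)
uv=np.c_[(z[:,0]+.5-338)/5.6+160-.5,(z[:,1]+.5)/5.6+145-.5]
P=cast(c,uv,.055);print(np.round(P[:,:2]*1000,1),rect(P),P.mean(0))
c=camera("scene");f=c["frame"]
cv2.imwrite("pics/h.png",cv2.convertScaleAbs(cv2.resize(f[225:335,335:405,::-1],None,fx=5,fy=5,interpolation=cv2.INTER_CUBIC),alpha=1.6))
# block front edge
import math
E
```

```text
[[690.6 227.8]
 [699.6 181.2]
 [554.1 153.1]
 [544.  201.4]] [621.8 191.3 149.   49.3  10.9] [0.62205145 0.19087613 0.055     ]
```

View pics/h.png

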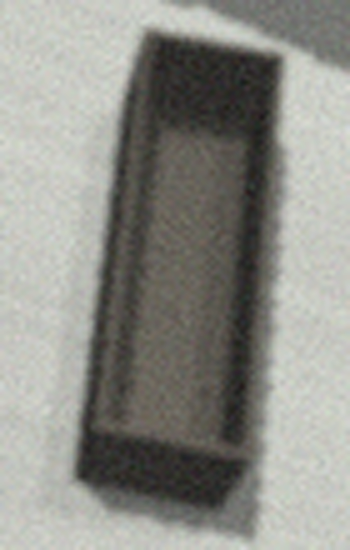

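Request:
drive_tool(deltas=[[[0.02, -0.045, 0], 0], [[0.02, -0.045, 0], 0], [[0.02, -0.045, 0], 0], [[0.02, -0.045, 0], 0], [[0.02, -0.04, 0], 0], [[0.02, -0.015, -0.04], 0], [[0, 0, -0.04], 0], [[0, 0, -0.04], 0], [[0, 0, 0], 0]], gripper=0)

```text
time_s: 7.15
eef_pos: [0.5497, -0.1954, 0.1056]
eef_rot: [0.029, 0.012, 0.999, -0.012]
wrist_force: [-1.4, -0.3, -0.3]
opening: 0.001
```

Request:
drive_tool(deltas=[[[0.004, 0.013, -0.015], 0.015], [[0.004, 0.013, -0.01], 0.01], [[0, 0, -0.008], 0], [[0, 0, -0.004], 0], [[0, 0, 0], 0]])

```text
time_s: 7.65
eef_pos: [0.561, -0.1694, 0.0717]
eef_rot: [0.032, -0.002, 0.999, -0.014]
wrist_force: [-0.7, -0.1, 1.0]
opening: 0.003
```

```bash
python3 - <<'E'
from h import *
c=camera("scene")
z=np.array([[148,32],[282,58],[255,458],[97,430]],float)
uv=(z+.5)/5-.5+[335,225]
P=cast(c,uv,.055);print(np.round(P[:,:2]*1000,1),rect(P),P.mean(0))
E
```

```text
[[555.1 156.1]
 [546.8 203. ]
 [690.5 231.9]
 [701.3 183.3]] [623.6 194.1 148.7  49.7  10.6] [0.62342627 0.19357159 0.055     ]
```

The two views put the tin at (0.6225, 0.192), yaw 10.7°, with the sizes right. Pressing again, then dragging about 14 mm.

Request:
drive_tool(deltas=[[[0, 0, -0.005], 0], [[0, 0, -0.003], 0], [[0, 0, -0.002], 0], [[0, 0, -0.002], 0]])

```text
time_s: 8.1
eef_pos: [0.5628, -0.1706, 0.0631]
eef_rot: [0.034, -0.002, 0.999, -0.015]
wrist_force: [-11.5, 6.2, 28.2]
opening: 0.003
```

Request:
drive_tool(deltas=[[[-0.008, 0, -0.002], 0], [[-0.008, 0, -0.002], 0], [[0, 0, 0.003], 0], [[0, 0, 0.02], 0], [[0, 0, 0.04], 0], [[-0.02, 0, 0.04], 0], [[-0.04, 0.02, 0.03], 0], [[-0.04, 0.03, 0], 0], [[-0.03, 0.04, 0], 0], [[0, 0.04, 0], 0]])

```text
time_s: 9.1
eef_pos: [0.4206, -0.0461, 0.1999]
eef_rot: [0.04, 0.003, 0.999, -0.018]
wrist_force: [0.8, 0.2, 0.4]
opening: 0.004
```

Request:
drive_tool(deltas=[[[0, 0.04, 0], 0], [[0, 0.04, 0], 0], [[0, 0, 0], 0]], gripper=1)

```text
time_s: 9.4
eef_pos: [0.419, 0.0397, 0.2014]
eef_rot: [0.042, 0.003, 0.999, -0.018]
wrist_force: [-0.2, -0.7, -0.1]
opening: 0.506
```

```bash
cat > lid.py <<'E'
from h import *
c=camera("top");f=c["frame"]
g=cv2.GaussianBlur(cv2.cvtColor(f,cv2.COLOR_RGB2GRAY),(3,3),0)
hsv=cv2.cvtColor(f,cv2.COLOR_RGB2HSV)
for t in (120,125):
    b=((g>t)&(hsv[:,:,1]<70)).astype(np.uint8);b[:, :340]=0;b[:,402:]=0;b[:165]=0;b[300:]=0
    b=cv2.morphologyEx(b,cv2.MORPH_OPEN,np.ones((5,5)))
    for k in blobs(b,1000): print(t,rect(cast(c,k,.063)))
cv2.imwrite("pics/i.png",cv2.resize(f[160:310,220:430,::-1],None,fx=3,fy=3))
o=get_obs();print(o["eef_pos"],o["eef_rot"],o["opening"])
E
python3 lid.py
```

```text
120 [ 5.435e+02 -1.726e+02  1.908e+02  6.780e+01  5.000e-01]
125 [ 5.438e+02 -1.724e+02  1.903e+02  6.650e+01  3.000e-01]
[0.41929992 0.03797998 0.20142155] [ 0.04195972  0.00275088  0.99894056 -0.01869707] 0.5979985178048921
```

View pics/i.png

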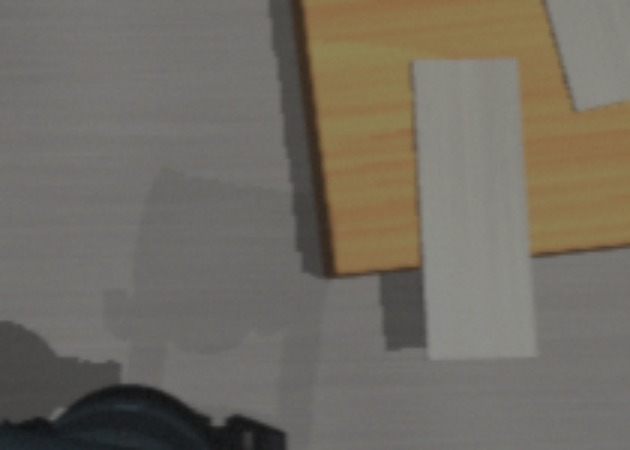

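The lid is at (0.5435, -0.172), yaw 0.4°. Its front end is at x≈0.4485 and the overhang is about 61 mm, a third of it, so the slide is done. Next I'll open the gripper and go above the part that sticks out.

Request:
drive_tool(deltas=[[[0.01, -0.04, 0], 0.004], [[0.01, -0.04, 0], 0.004], [[0.01, -0.04, 0], 0.004], [[0.01, -0.04, 0], 0], [[0.01, -0.03, 0], 0], [[0.01, 0, -0.02], 0], [[0, 0, -0.02], 0], [[0, 0, -0.02], 0], [[0, 0, 0], 0], [[0, 0, 0], 0]], gripper=1)

```text
time_s: 10.45
eef_pos: [0.4788, -0.1747, 0.1411]
eef_rot: [0.043, 0.001, 0.999, -0.021]
wrist_force: [-0.4, 1.5, -0.1]
opening: 1.0
```

Request:
drive_tool(deltas=[[[0.004, 0.001, -0.02], 0.004], [[0.004, 0.001, -0.02], 0.004], [[0, 0, 0], 0]])

```text
time_s: 10.75
eef_pos: [0.4887, -0.1758, 0.1043]
eef_rot: [0.045, -0.002, 0.999, -0.023]
wrist_force: [-0.9, 0.1, 0.2]
opening: 0.999
```

```bash
python3 - <<'E'
from h import *
for n in("scene","wrist"):
    c=camera(n);f=c["frame"]
    cv2.imwrite(f"pics/j_{n}.png",cv2.resize(f[60:260,100:350,::-1],None,fx=3,fy=3) if n=="scene" else f[:,:,::-1])
E
```

```text
(no output)
```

View pics/j_scene.png

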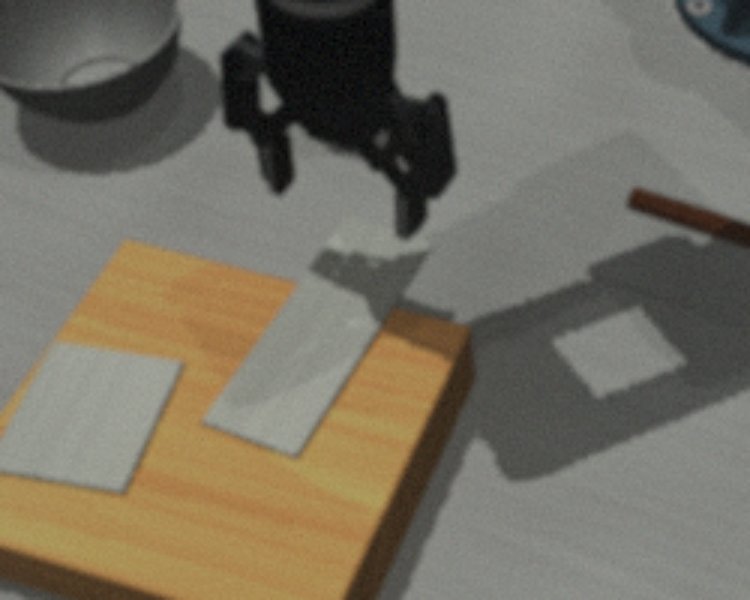

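View pics/j_wrist.png

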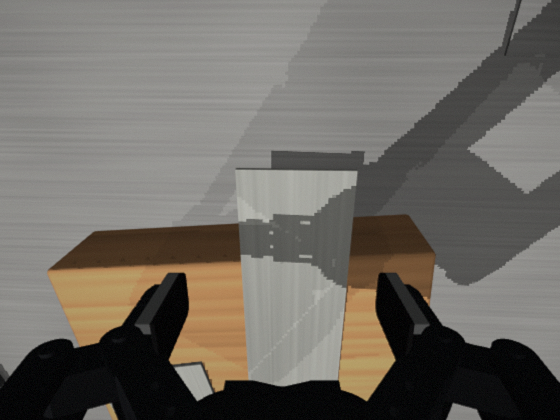

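The fingers straddle the lid's overhang. In the wrist view the lid edges are at columns 240 and 352 around row 260. I'll check that sideways alignment by casting rays.

```bash
python3 - <<'E'
from h import *
c=camera("wrist");o=get_obs();print(np.round(o["eef_pos"],4))
uv=[[236.5,169.5],[357,170.5],[239,215],[355,215],[248,370],[340,370]]
print(np.round(cast(c,uv,.063)*1000,1))
print(np.round(cast(c,[[95,231],[408,215]],.06)*1000,1), np.round(cast(c,[[52,271],[434,250]],.06)*1000,1))
w,x,y,z=o["eef_rot"];M=R.from_quat([x,y,z,w]).as_matrix();print(np.round(M,3))
print(proj(c,[o["eef_pos"]-M[:,2]*.028, o["eef_pos"]-M[:,2]*.032+M[:,1]*.0425,o["eef_pos"]-M[:,2]*.032-M[:,1]*.0425]))
E
```

```text
[ 0.4901 -0.1767  0.1068]
[[ 450.2 -204.1   63. ]
 [ 449.6 -136.8   63. ]
 [ 478.6 -204.1   63. ]
 [ 476.9 -135.4   63. ]
 [ 609.5 -203.9   63. ]
 [ 605.3 -134.6   63. ]]
[[ 493.8 -297.9   60. ]
 [ 477.5 -103.7   60. ]] [[ 525.8 -335.6   60. ]
 [ 501.1  -84.1   60. ]]
[[-0.996 -0.003  0.094]
 [-0.007  0.999 -0.049]
 [-0.094 -0.049 -0.994]]
[[281.07655204 311.49371129]
 [387.81076021 317.64497012]
 [174.26169261 317.83072781]]
```

The wrist view puts the lid's centre at y≈-0.170, its front at x 0.450, and the block edge at x 0.5095, all consistent with the other views. I'll shift +4.5 mm in y and descend to z≈0.038.

Request:
drive_tool(deltas=[[[-0.001, 0.002, -0.015], 0.004], [[-0.001, 0.002, -0.015], 0.004], [[-0.001, 0.001, -0.015], 0], [[0, 0, -0.015], 0], [[0, 0, -0.003], 0], [[0, 0, 0], 0]])

```text
time_s: 11.5
eef_pos: [0.4924, -0.1755, 0.0523]
eef_rot: [0.054, -0.007, 0.998, -0.029]
wrist_force: [0.1, 0.4, -0.1]
opening: 1.003
```

Request:
drive_tool(deltas=[[[-0.004, 0.003, -0.015], -0.004], [[-0.002, 0.001, -0.003], 0]])

```text
time_s: 11.7
eef_pos: [0.4886, -0.173, 0.0373]
eef_rot: [0.056, -0.005, 0.998, -0.031]
wrist_force: [0.2, -0.1, -1.4]
opening: 1.0
```

Request:
drive_tool(deltas=[[[0, 0, 0], 0], [[0, 0, 0], 0], [[0, 0, 0], 0], [[0, 0, 0], 0]], gripper=0)

```text
time_s: 12.1
eef_pos: [0.4903, -0.1741, 0.0406]
eef_rot: [0.058, -0.005, 0.998, -0.032]
wrist_force: [-0.9, -0.1, -0.3]
opening: 0.767
```

```bash
python3 - <<'E'
from h import *
for n in("scene","wrist"):
    c=camera(n);f=c["frame"]
    cv2.imwrite(f"pics/k_{n}.png",cv2.resize(f[60:260,100:350,::-1],None,fx=3,fy=3) if n=="scene" else f[:,:,::-1])
o=get_obs();print(o["eef_pos"],o["eef_rot"],o["opening"],o["wrist_force"],o["torque"])
E
```

```text
[ 0.49025367 -0.17411283  0.04042216] [ 0.05756439 -0.00513987  0.99782828 -0.0316014 ] 0.7694104040752748 [ 0.45175481 -0.20948701 -1.1059705 ] [ 0.05289355  0.09271262 -0.03577746]
```

View pics/k_scene.png

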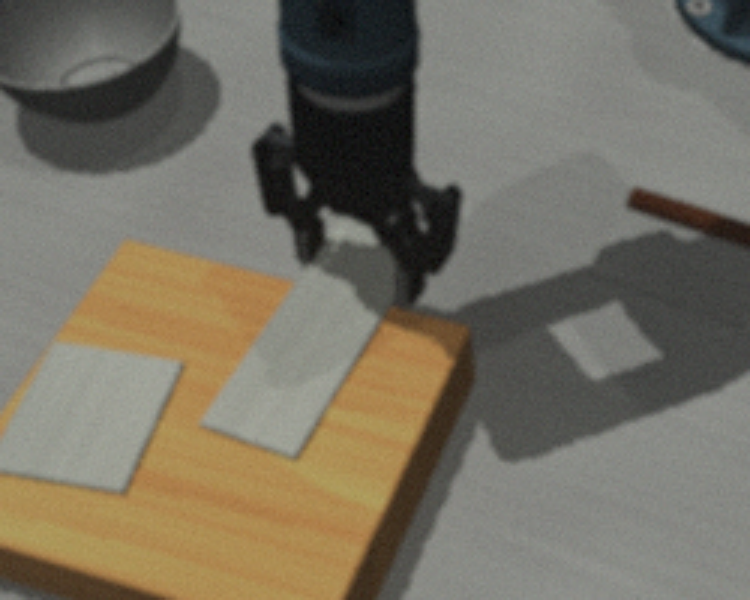

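View pics/k_wrist.png

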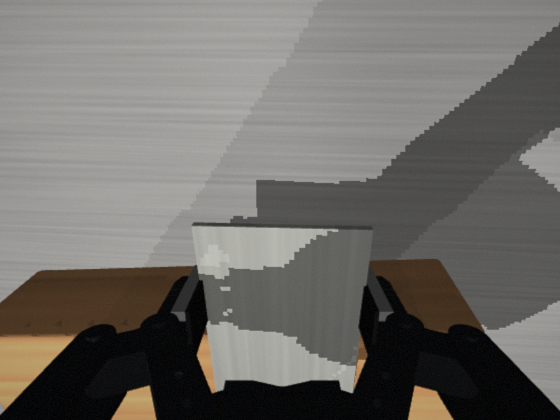

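The pads touch both lid edges, at about (200, 290) and (372, 290), and the opening has held at 0.77. Trying a small lift.

Request:
drive_tool(deltas=[[[0, 0, 0], 0], [[0, 0, 0.02], 0], [[0, 0, 0.03], 0], [[0, 0, 0.03], 0], [[0, 0, 0], 0]])

```text
time_s: 12.7
eef_pos: [0.4884, -0.1731, 0.1211]
eef_rot: [0.055, -0.005, 0.998, -0.03]
wrist_force: [1.2, -1.0, -0.7]
opening: 0.765
```

```bash
python3 - <<'E'
from h import *
for n in("scene","wrist"):
    c=camera(n);f=c["frame"]
    cv2.imwrite(f"pics/l_{n}.png",cv2.resize(f[60:260,100:350,::-1],None,fx=3,fy=3) if n=="scene" else f[:,:,::-1])
o=get_obs();print(o["eef_pos"],o["eef_rot"],o["opening"],o["wrist_force"],o["torque"])
E
```

```text
[ 0.48601907 -0.17162529  0.11731574] [ 0.05270717 -0.00497354  0.99819133 -0.02848304] 0.7693501540309728 [-0.06426034  0.15883183 -0.51652125] [ 0.03889605  0.15804074 -0.00134794]
```

View pics/l_scene.png

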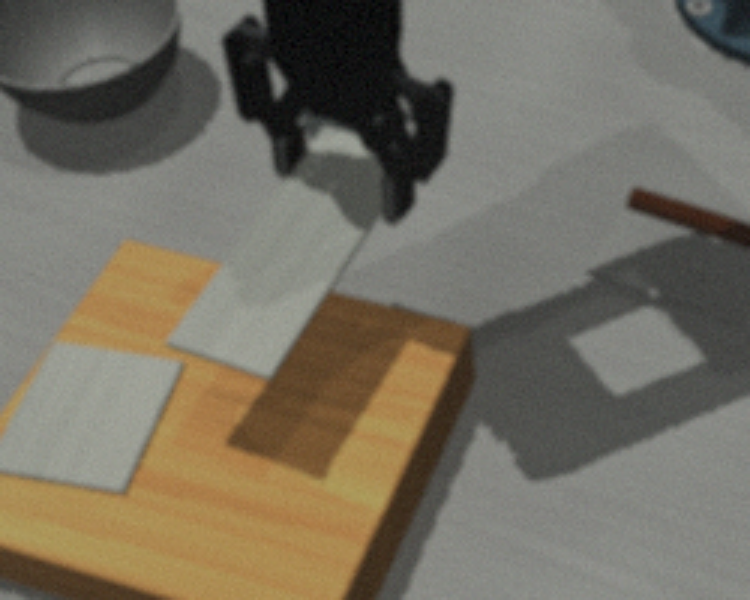

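View pics/l_wrist.png

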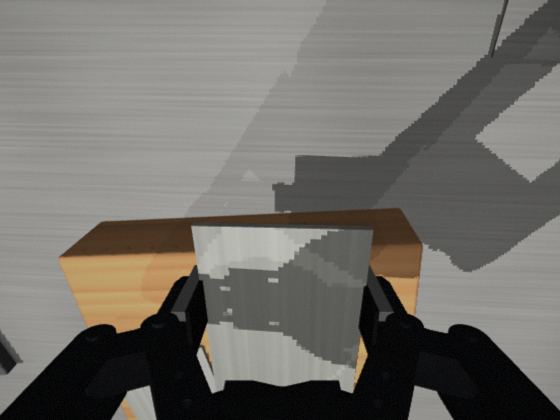

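The lid came up level and held, with no droop, and its front corners are unmoved in the wrist view at (192, 226) and (372, 228). Carrying it to the tin, gently.

Request:
drive_tool(deltas=[[[0.004, 0.015, 0.01], 0.01], [[0.007, 0.03, 0.01], 0.015], [[0.007, 0.03, 0.005], 0.015], [[0.007, 0.03, 0], 0.015], [[0.007, 0.03, 0], 0.015], [[0.007, 0.03, 0], 0.015], [[0.007, 0.03, 0], 0.015], [[0.007, 0.03, 0], 0.015], [[0.007, 0.03, 0], 0.015], [[0.007, 0.03, 0], 0.015]])

```text
time_s: 13.8
eef_pos: [0.5419, 0.123, 0.1232]
eef_rot: [0.04, -0.076, 0.996, -0.021]
wrist_force: [0.8, -0.5, -0.7]
opening: 0.77
```

Request:
drive_tool(deltas=[[[0.007, 0.02, 0], 0.015], [[0.007, 0.018, 0], 0.012], [[0.007, 0.012, -0.005], 0.01], [[0.005, 0.006, -0.01], 0], [[0, 0, 0], 0], [[0, 0, 0], 0]])

```text
time_s: 14.4
eef_pos: [0.5605, 0.1852, 0.0941]
eef_rot: [0.03, -0.099, 0.994, -0.02]
wrist_force: [-0.6, 0.6, -1.3]
opening: 0.764
```

```bash
python3 - <<'E'
from h import *
for n in("scene","wrist","top"):
    c=camera(n);f=c["frame"]
    cv2.imwrite(f"pics/n_{n}.png",cv2.resize(f[140:360,270:470,::-1],None,fx=2.7,fy=2.7,interpolation=cv2.INTER_CUBIC) if n=="scene" else f[:,:,::-1])
o=get_obs();print(o["eef_pos"],o["eef_rot"],o["opening"],o["wrist_force"],o["torque"])
E
```

```text
[0.56114171 0.18492864 0.09531144] [ 0.03066974 -0.09832815  0.99448221 -0.01990163] 0.7676501065496516 [-0.49050739 -0.04240273 -1.76862782] [ 0.0998297   0.10312636 -0.02854029]
```

View pics/n_scene.png

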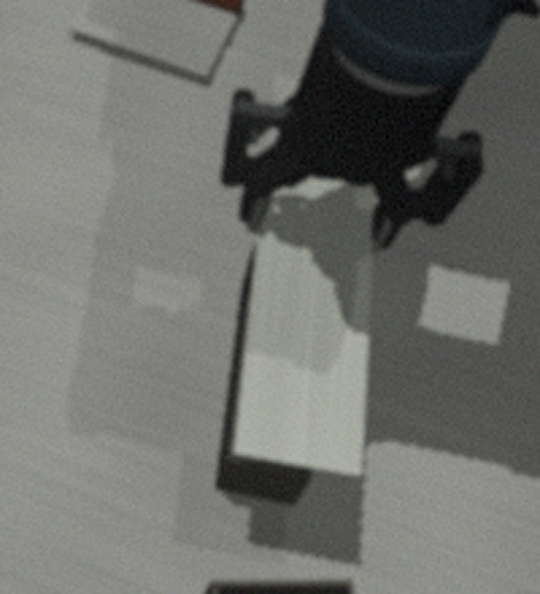

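View pics/n_wrist.png

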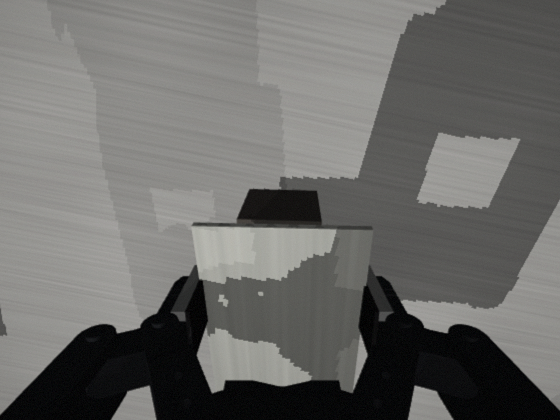

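View pics/n_top.png

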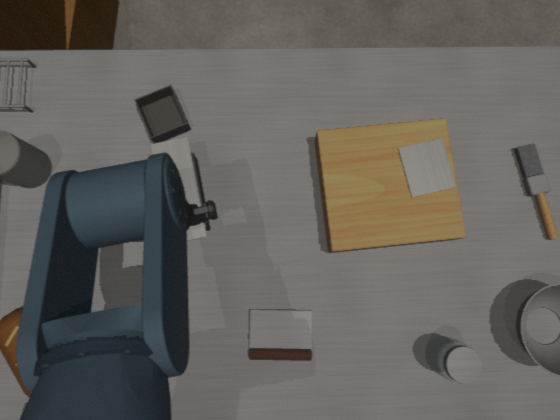

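The lid is over the tin. It is dipping slightly at the far end, because the tool's own tilt changed. I'll work out the lid's pose from the hand's motion since the grip and check it against the rear corners in the scene view, about (233, 458) and (362, 475) enlarged.

```bash
cat > lp.py <<'E'
from h import *
def T(p,q):
    w,x,y,z=q;M=np.eye(4);M[:3,:3]=R.from_quat([x,y,z,w]).as_matrix();M[:3,3]=p;return M
Tg=T([0.49025367,-0.17411283,0.04042216],[0.05756439,-0.00513987,0.99782828,-0.0316014])
L=np.eye(4);L[:3,:3]=R.from_euler('z',0.4,degrees=True).as_matrix();L[:3,3]=[.544,-.1712,.060]
def lidnow():
    o=get_obs();return T(o["eef_pos"],o["eef_rot"])@np.linalg.inv(Tg)@L
tin=np.array([.6225,.192]);tyaw=10.7
if __name__=="__main__":
    N=lidnow();print("lid",np.round(N[:3,3]*1000,1),R.from_matrix(N[:3,:3]).as_euler('ZYX',degrees=True).round(2))
    C=np.array([[s*.095,t*.034,.003,1] for s in(-1,1) for t in(-1,1)])@N.T
    print("corners F-,F+,R-,R+",np.round(C[:,:3]*1000,1).tolist())
    for n in("scene","wrist"): print(n,proj(camera(n),C[:,:3]).round(1).tolist())
    e=N[:2,3]-tin;a=np.radians(tyaw);print("err along,across mm",1000*np.array([e@[np.cos(a),np.sin(a)],e@[-np.sin(a),np.cos(a)]]))
E
python3 lp.py; python3 - <<'E'
from lp import *
c=camera("scene");print((np.array([[233,458],[362,475]])/2.7+[270,140]).round(1))
for h in(.105,.11,.115):
    P=cast(c,np.array([[233,458],[362,475]])/2.7+[270,140],h);print(h,P[:,:2].round(4).tolist(),np.linalg.norm(P[0]-P[1]))
E
```

```text
lid [614.5 197.6 111.8] [11.09  3.31  1.03]
corners F-,F+,R-,R+ [[528.1, 146.0, 119.7], [515.1, 212.7, 120.9], [714.3, 182.5, 108.7], [701.3, 249.2, 109.9]]
scene [[369.1, 197.3], [409.9, 203.7], [355.7, 306.3], [403.1, 315.5]]
wrist [[195.0, 218.7], [375.9, 224.0], [229.3, 486.7], [338.3, 495.0]]
err along,across mm [-6.81144882  6.99862548]
[[356.3 309.6]
 [404.1 315.9]]
0.105 [[0.7173, 0.1849], [0.6993, 0.2513]] 0.06885309236895513
0.11 [[0.7192, 0.1847], [0.7014, 0.2506]] 0.06824707343491822
0.115 [[0.7211, 0.1846], [0.7034, 0.2499]] 0.06764105450088137
```

```bash
python3 - <<'E'
from lp import *
c=camera("scene");f=c["frame"]
cv2.imwrite("pics/o.png",cv2.resize(f[220:335,335:425,::-1],None,fx=6,fy=5,interpolation=cv2.INTER_CUBIC))
g=cv2.GaussianBlur(cv2.cvtColor(f,cv2.COLOR_RGB2GRAY),(3,3),0).astype(int)
# rear edge : per column largest drop
r=[];
for u in range(361,400):
    col=g[298:322,u];d=np.diff(col);k=d.argmin();r.append((u,298+k+.5,d[k]))
r=np.array(r);r=r[r[:,2]<-8];p=np.polyfit(r[:,0],r[:,1],1);print("rear",p,len(r))
l=[]
for v in range(240,302):
    row=g[v,350:372];d=np.diff(row);k=d.argmax();l.append((v,350+k+.5,d[k]))
l=np.array(l);l=l[l[:,2]>8];p2=np.polyfit(l[:,0],l[:,1],1);print("right(-y) edge",p2,len(l))
N=lidnow()
def line(a,b):
    P=proj(c,[(N@[*a,.003,1])[:3],(N@[*b,.003,1])[:3]]);return P
P=line((.095,-.034),(.095,.034));print("pred rear slope",(P[1,1]-P[0,1])/(P[1,0]-P[0,0]),P[0])
P=line((-.095,-.034),(.095,-.034));print("pred side du/dv",(P[1,0]-P[0,0])/(P[1,1]-P[0,1]))
# corner intersection
A=np.array([[-p[0],1],[1,-p2[0]]]);uv=np.linalg.solve(A,[p[1],p2[1]]);print("corner",uv)
# direction of edges on plane
for h in(.109,):
    q=cast(c,[[361,p[0]*361+p[1]],[399,p[0]*399+p[1]]],h);d=q[1]-q[0];print("yaw rear",np.degrees(np.arctan2(d[1],d[0]))-90)
E
```

```text
rear [1.67813765e-01 2.48500000e+02] 39
right(-y) edge [-1.14955554e-01  3.90514832e+02] 62
pred rear slope 0.19436938375066323 [355.73745391 306.53287213]
pred side du/dv -0.12235177302863015
corner [355.09813476 308.090355  ]
yaw rear 12.994773828556191
```

View pics/o.png

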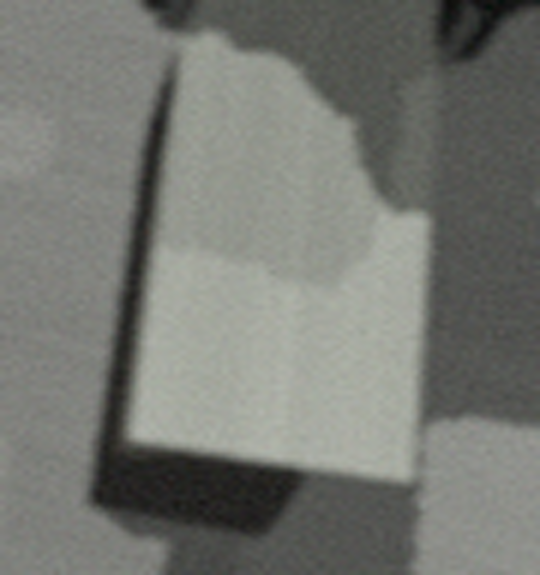

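The scene edges suggest the lid's yaw is about 12°, and it needs to be 10.7°. The lid is roughly 5 mm short along the tin and 7 mm off across it. Correcting these and partly descending.

Request:
drive_tool(deltas=[[[0.0035, -0.0025, -0.004], -0.014], [[0.003, -0.002, -0.012], -0.012], [[0, 0, -0.012], 0], [[0, 0, -0.006], 0], [[0, 0, 0], 0]])

```text
time_s: 15.25
eef_pos: [0.5692, 0.1795, 0.0596]
eef_rot: [0.032, -0.084, 0.996, -0.02]
wrist_force: [-0.2, 0.0, -1.0]
opening: 0.767
```

```bash
python3 lp.py; cat > sc.py <<'E'
from lp import *
import sys
c=camera("scene");f=c["frame"]
cv2.imwrite(f"pics/{sys.argv[1]}.png",cv2.resize(f[200:335,325:425,::-1],None,fx=6,fy=4.4*1,interpolation=cv2.INTER_CUBIC))
o=get_obs();print(o["eef_pos"],o["eef_rot"],o["opening"],o["wrist_force"])
E
python3 sc.py p
```

```text
lid [622.9 190.6  76.3] [9.39 3.14 1.02]
corners F-,F+,R-,R+ [[535.0, 141.5, 83.9], [524.0, 208.6, 85.1], [722.2, 172.5, 73.5], [711.1, 239.6, 74.7]]
scene [[362.1, 211.0], [401.2, 218.3], [344.7, 316.3], [389.6, 326.5]]
wrist [[194.8, 219.6], [375.7, 224.9], [229.1, 487.5], [338.1, 495.8]]
err along,across mm [ 0.11989744 -1.47528076]
[0.57017577 0.17977584 0.06128033] [ 0.03304396 -0.08370183  0.99573693 -0.0202499 ] 0.7682496501372601 [-0.24844357 -0.54189024 -0.97276021]
```

View pics/p.png

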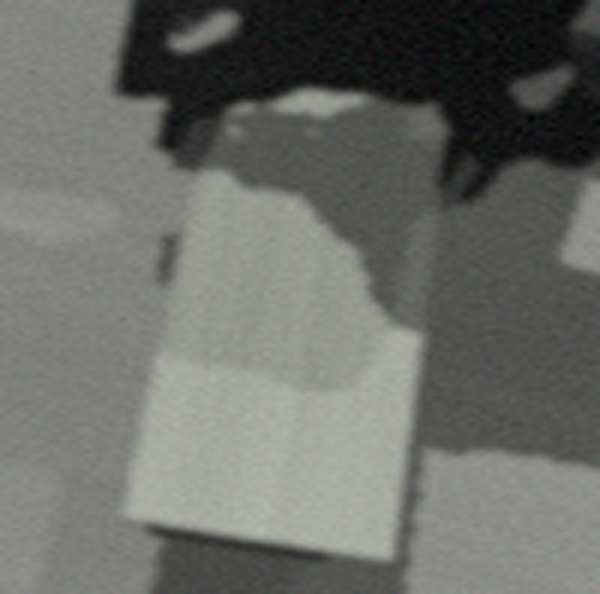

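The scene corners match the model within about 1.6 px, and centring is within about 2 mm. Continuing down to near contact.

Request:
drive_tool(deltas=[[[-0.001, 0, -0.008], 0.006], [[0, 0, -0.006], 0.004], [[0, 0, -0.003], 0], [[0, 0, 0], 0]])

```text
time_s: 15.8
eef_pos: [0.5698, 0.1801, 0.0439]
eef_rot: [0.034, -0.089, 0.995, -0.02]
wrist_force: [0.3, -0.4, -1.2]
opening: 0.768
```

```bash
python3 lp.py|grep -v wrist
```

```text
lid [623.2 191.9  60.8] [10.07  2.89  1.01]
corners F-,F+,R-,R+ [[535.9, 141.8, 68.0], [524.1, 208.7, 69.2], [722.7, 174.9, 58.4], [710.9, 241.9, 59.6]]
scene [[360.8, 216.2], [399.2, 223.0], [345.0, 320.3], [389.1, 329.9]]
err along,across mm [ 0.68427228 -0.28002364]
```

Request:
drive_tool(deltas=[[[0, 0, -0.003], 0.003], [[0, 0, -0.003], 0.003], [[0, 0, -0.002], 0]])

```text
time_s: 16.2
eef_pos: [0.5711, 0.1803, 0.037]
eef_rot: [0.036, -0.093, 0.995, -0.02]
wrist_force: [-0.8, 0.4, 0.8]
opening: 0.771
```

Request:
drive_tool(deltas=[[[-0.001, 0, -0.002], 0], [[0, 0, -0.002], 0]])

```text
time_s: 16.4
eef_pos: [0.5711, 0.1803, 0.0343]
eef_rot: [0.037, -0.093, 0.995, -0.02]
wrist_force: [-11.8, -1.0, 23.4]
opening: 0.767
```

```bash
python3 lp.py; python3 sc.py q; python3 - <<'E'
from h import *
cv2.imwrite("pics/q_w.png",camera("wrist")["frame"][:,:,::-1])
E
```

```text
lid [624.4 192.3  51.5] [10.45  2.61  0.96]
corners F-,F+,R-,R+ [[537.3, 141.7, 58.2], [525.0, 208.5, 59.4], [724.0, 176.1, 49.6], [711.7, 243.0, 50.7]]
scene [[359.7, 219.6], [397.7, 226.2], [344.7, 323.0], [388.4, 332.3]]
wrist [[194.6, 220.0], [375.6, 225.3], [229.0, 488.0], [338.1, 496.3]]
err along,across mm [ 1.90467088 -0.01134839]
[0.57107595 0.18036266 0.0345478 ] [ 0.03682968 -0.09265587  0.9948148  -0.02004955] 0.7685781685775833 [-4.88377792 -1.08753653 10.40611111]
```

View pics/q.png

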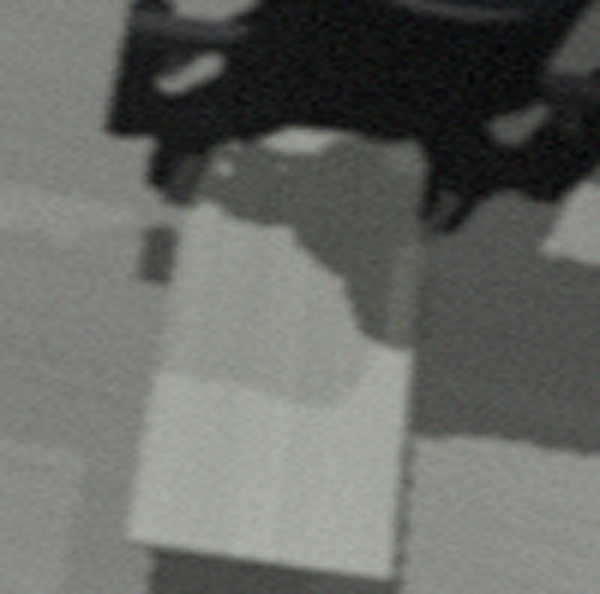

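View pics/q_w.png

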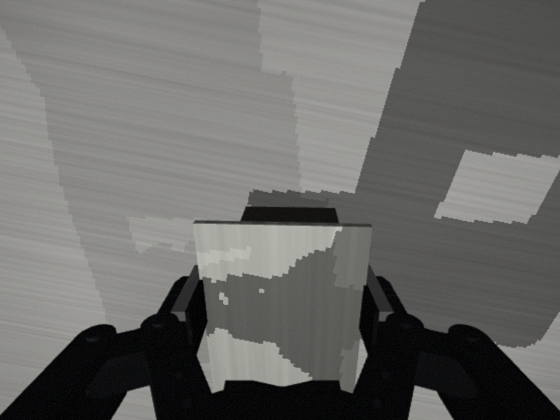

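Contact at 23 N, settling to 10 N. I'll check where the lid and the tin are now before releasing, using the scene's rear corners and the tin's bottom front edge in the wrist view at (247–335, 207).

```bash
python3 - <<'E'
from lp import *
c=camera("scene")
P=cast(c,[[346.7,322.3],[390,331.4]],.058);m=P.mean(0)[:2];print("rear",P[:,:2].round(4).tolist(),np.linalg.norm(P[1]-P[0]))
d=P[1]-P[0];yw=np.arctan2(-d[0],d[1]);print("yaw",np.degrees(yw),"centre(yaw 10.5)",m-.095*np.array([np.cos(.183),np.sin(.183)]))
c=camera("wrist");f=c["frame"]
P=cast(c,[[246.5,207],[335.5,208]],0);a=np.radians(10.7);print("tin front",P.round(4).tolist(),np.linalg.norm(P[1]-P[0]),"centre",P.mean(0)[:2]+.075*np.array([np.cos(a),np.sin(a)]))
P=cast(c,[[193.5,221.5],[372,225]],.058);print("lid front",P.round(4).tolist(),"centre",P.mean(0)[:2]+.095*np.array([np.cos(a),np.sin(a)]))
E
```

```text
rear [[0.7246, 0.1784], [0.712, 0.244]] 0.0667187751106423
yaw 10.808363101460369 centre(yaw 10.5) [0.62488588 0.1939222 ]
tin front [[0.554, 0.1557, 0.0], [0.5446, 0.2046, 0.0]] 0.049856423022517166 centre [0.62298864 0.19404871]
lid front [[0.5382, 0.1413, 0.058], [0.5258, 0.2077, 0.058]] centre [0.62535047 0.19212184]
```

The same-camera comparisons agree to 2–3 mm and yaw to 0.3°: lid centre (0.625, 0.193), tin (0.623, 0.194). Releasing.

Request:
drive_tool(deltas=[[[0, 0, 0], 0], [[0, 0, 0], 0], [[0, 0, 0], 0], [[0, 0, 0], 0]])

```text
time_s: 17.1
eef_pos: [0.5712, 0.1804, 0.0351]
eef_rot: [0.037, -0.093, 0.995, -0.02]
wrist_force: [-0.4, -0.8, 0.8]
opening: 0.767
```

Request:
drive_tool(deltas=[[[0, 0, 0], 0], [[0, 0, 0], 0], [[0, 0, 0], 0], [[0, 0, 0], 0], [[0, 0, 0], 0], [[0, 0, 0], 0], [[0, 0, 0], 0]], gripper=1)

```text
time_s: 17.8
eef_pos: [0.5709, 0.1804, 0.0342]
eef_rot: [0.037, -0.093, 0.995, -0.02]
wrist_force: [0.8, 0.6, 0.6]
opening: 0.997
```

```bash
python3 sc.py r; python3 - <<'E'
from h import *
cv2.imwrite("pics/r_w.png",camera("wrist")["frame"][:,:,::-1])
E
```

```text
[0.57087802 0.1803851  0.03419776] [ 0.03669576 -0.09262822  0.99482339 -0.01999636] 1.0027110674407502 [ 0.8933898  -0.5898948  -0.18458399]
```

View pics/r_w.png

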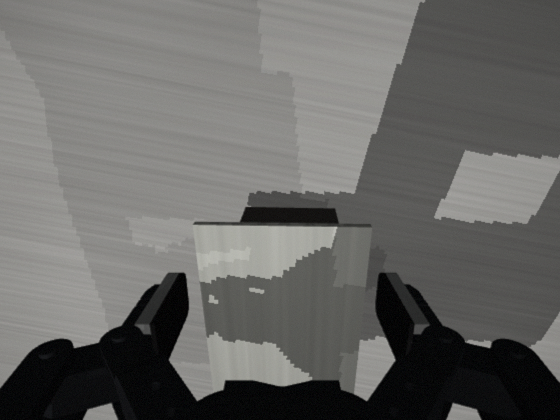

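View pics/r.png

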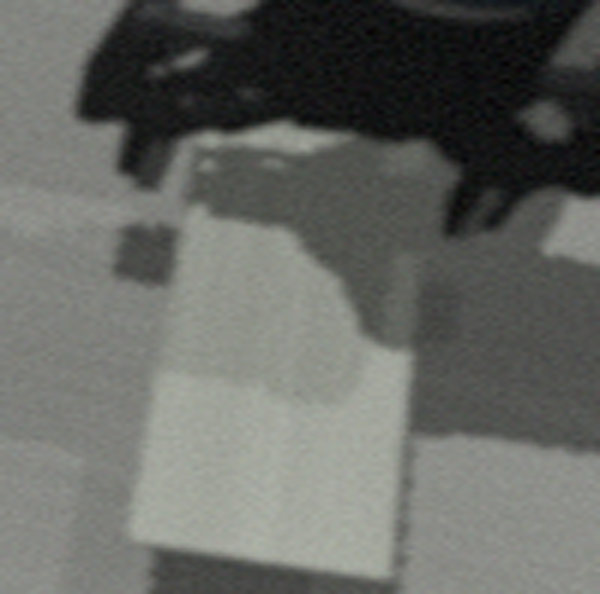

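The fingers are clear of the lid on both sides, and the lid did not move on release: its front edge is still at row 223 and its rear corners are unchanged. Retreating straight up, then away.

Request:
drive_tool(deltas=[[[0, 0, 0.015], 0], [[0, 0, 0.03], 0], [[0, 0, 0.04], 0], [[0, 0, 0.04], 0], [[0, 0, 0.04], 0], [[-0.02, -0.04, 0], 0], [[-0.02, -0.04, 0], 0], [[-0.02, -0.04, 0], 0], [[-0.02, -0.04, 0], 0], [[-0.02, -0.03, 0], 0]])

```text
time_s: 18.9
eef_pos: [0.4692, -0.0118, 0.2183]
eef_rot: [0.044, -0.097, 0.994, -0.022]
wrist_force: [0.0, 0.5, -0.4]
opening: 1.003
```

Request:
drive_tool(deltas=[[[-0.02, -0.04, 0], 0], [[-0.02, -0.04, 0], 0], [[0, -0.03, 0], 0], [[0, 0, 0], 0], [[0, 0, 0], 0]])

```text
time_s: 19.4
eef_pos: [0.4254, -0.1289, 0.225]
eef_rot: [0.048, -0.095, 0.994, -0.025]
wrist_force: [-0.6, 0.5, -1.0]
opening: 0.997
```

```bash
python3 m.py s; python3 - <<'E'
from h import *
for n in("top","scene"):
    c=camera(n);f=c["frame"];g=cv2.GaussianBlur(cv2.cvtColor(f,cv2.COLOR_RGB2GRAY),(3,3),0)
    hsv=cv2.cvtColor(f,cv2.COLOR_RGB2HSV)
    u,v=proj(c,[[.623,.193,.058]])[0].astype(int);print(n,u,v,g[v,u])
    for t in(g[v,u]-18,g[v,u]-12,):
        b=(g>t).astype(np.uint8);m=np.zeros_like(b);m[v-75:v+75,u-45:u+45]=1;b=cv2.morphologyEx(b*m,cv2.MORPH_OPEN,np.ones((5,5)))
        for k in blobs(b,800):print(t,rect(cast(c,k,.058)))
E
```

```text
[ 0.42583149 -0.12810603  0.2248456 ] [ 0.04792143 -0.09575342  0.99393596 -0.02502235]
top 185 190 135
117 [625.7 191.1 192.6  68.2  11.3]
123 [626.1 190.8 189.4  65.9  11.1]
scene 373 270 145
127 [624.3 192.8 190.4  70.5  11.5]
133 [625.  192.5 187.9  67.3  11.1]
```

View pics/s_top.png

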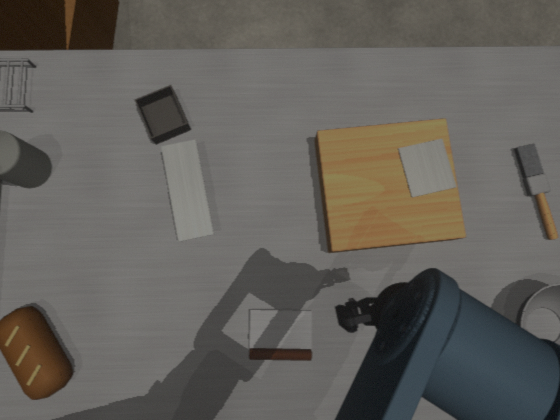

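View pics/s_scene.png

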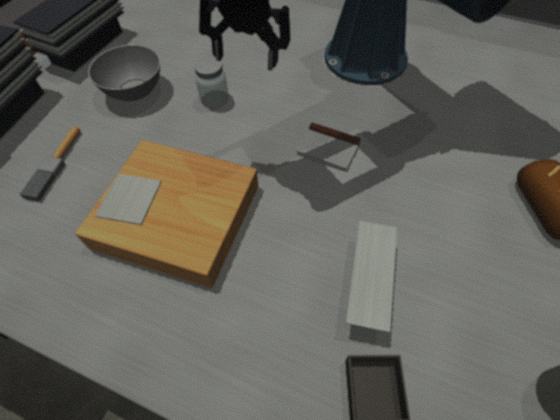

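In the top view the lid covers the tin (162–213, 140–240), and in the scene view it spans (347–397, 222–332). At z=0.058 it measures 190 x 68 mm in both views, so it lies flat, centred within about 4 mm along and 2 mm across, with yaw about 11.2° against the tin's 10.7°. The arm is clear.

```bash
python3 -c "
from bench import hand_in
print(hand_in())"
```

```text
the job is handed in; nothing more can be done
None
```

The lid is lying flat on the long tin, covers the whole opening, and the job is handed in. It took about 20 s of the 51 s allowed.

**What I did:** I pressed the lid with shut fingers and slid it over the block's front edge. It slipped a little, so I slid it a second time. It ended up sticking out about 61 mm, roughly a third. I gripped it across its width by that part, carried it level and lowered it onto the rim. I then let the force die away, opened the fingers and backed off.

**Last checks:** After the arm left, both the top and scene cameras showed the lid as 190 x 68 mm at rim height. It was centred within about 4 mm along the tin and 2 mm across, inside the 20 mm and 9 mm margins. Its yaw was about 11.2°, against about 10.7° for the tin.

**Disagreements and flaws:**
- **Camera offset:** the cameras differed from each other by 1–3 mm in y.
- **Tool tilt:** the tool drifted up to about 7° off vertical over the run, and I could not correct it. The lid was therefore held about 3° nose-down and settled level when it touched the rim.
- **Forces:** the highest forces I read were about 31 N while pressing for the slide and about 26 N at touchdown on the tin.

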